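# Close and lock the steriliser pot

### The job

Stand every amber flask upright in the open steriliser pot, then put the lid fully home on the pot with its red ear between the two lugs on the rim. Turn the castle nut on the lid clockwise until its blue pointer is inside the green arc (tight), then a little further until the pointer's slot lines up with the cross slot in the brass stud, and finally drop the locking bar flat into the lined-up slots and let go. Leave the rubber bulb and the foil ball alone.

Things in the scene. Friction and masses are not known exactly. Their poses are not given: they have to be found in the camera images.
- flask_1_mid (a point): Conical glass flask with amber broth, 85 mm tall, 52 mm across the base, narrowing to a neck about 26 mm across at the top; two or three are present. This point is on its axis, 42.5 mm above its base; z is its axis, up when it stands.
- flask_2_mid (a point): Conical glass flask with amber broth, 85 mm tall, 52 mm across the base, narrowing to a neck about 26 mm across at the top; two or three are present. This point is on its axis, 42.5 mm above its base; z is its axis, up when it stands.
- flask_3_mid (a point): Conical glass flask with amber broth, 85 mm tall, 52 mm across the base, narrowing to a neck about 26 mm across at the top; two or three are present. This point is on its axis, 42.5 mm above its base; z is its axis, up when it stands.
- pot_floor (a point): Fixed round aluminium pot, open above, 172 mm outside and 160 mm inside diameter, rim 104 mm above the worktop; a black handle sticks out 19 mm from the wall on its +y and -y sides, 70 mm up. Three flasks fit if their axes stand about 42 mm from the pot's axis, 120 degrees apart. This point is the centre of the inner floor, 8 mm above the worktop. The pot's -x axis points to its two lugs.
- pot_rim (a point): Centre of the pot's rim, 104 mm above the worktop, axes of the pot.
- pot_gap (a point): Middle of the gap between the two steel lugs on the pot's -x side (red stripe on the wall below it), 97 mm from the pot's axis, at rim height. Gap 32 mm wide; the lugs are 8 mm thick, reach to 107 mm from the axis and stand 12 mm above the rim.
- lid_disc (a point): Loose lid: aluminium disc 176 mm across, 10 mm thick; below it a rubber plug 154 mm across, 8 mm deep, that enters the pot with 3 mm play all round. Weighs 0.6 kg with nut. This point is on its axis at the middle of the disc's thickness: 13 mm above the plug's underside, 5 mm above the rim when the lid is home. z up; the lid's -x axis points to its red ear. The lid is best lifted by the nut in its centre, pinched across two flats.
- lid_ear (a point): Middle of the red ear, 97 mm from the lid's axis on its -x side: 24 mm wide, 10 mm thick, sticking out 20 mm past the disc. With the lid home it lies between the pot's lugs, which keep the lid from turning.
- nut_grip (a point): Steel castle nut on the lid's axis, turning on the lid: hexagon 56 mm across flats from 0 to 26 mm above the lid's upper face, with six prongs above it to 38 mm (27.5 mm from the axis) and six slots between them, 13 mm wide, one over each flat. This point is on the axis, 16 mm above the lid's upper face (21 mm above point lid_disc). Its x axis points to the flat with the blue pointer, and the flats face every 60 degrees from it.
- nut (a joint): Angle of the castle nut on the lid, rad, growing as it is tightened clockwise seen from above; at 0 the blue pointer faces away from the red ear (lid +x). From 2.44 the pointer is in the green arc and the nut is tight; at 3.14 the pointer's slot lines up with the stud's cross slot and the pointer faces the ear. At 1.05 and 2.09 slots line up too, but the nut is not tight. Friction 0.15 N m, rising by 0.03 N m per rad; it stays where it is left; end stop at 3.7.
- slot_floor (a point): Floor of the cross slot in the brass stud, on the lid's axis, 26 mm above the lid's upper face, level with the floor of the nut's slots. The cross slot is 13 mm wide and 12 mm deep and runs along the lid's x axis (towards the ear).
- bar_foot (a point): Centre of the underside of the loose locking bar: a steel bar 9 mm wide and 12 mm high with a block 28 mm wide, 14 mm high and 12 mm long at each end (90 mm long in all, 66 mm between the blocks) and an orange upright tab in the middle. x runs along the bar, z up. In place, the bar lies on the slot floor and the end blocks hang outside the nut.
- bar_grip (a point): Grip point of the orange tab of the locking bar, 33 mm above the bar's underside. The tab is 34 mm along the bar, 10 mm thick across it, from 12 to 45 mm above the underside.
- rubber_bulb: Red rubber pipette bulb, 51 mm across, 76 mm tall, origin under its base; a bystander.
- foil_ball: Crumpled foil ball, 68 mm across, 51 mm tall, origin under its base; a bystander.
- lid: The lid, origin at the centre of the plug's underside.
- lock_bar: The locking bar, origin at the centre of its underside.
Things that resemble listed ones, but are neither listed nor needed, are in the scene too. What is shaped like the part that bears flask_3_mid but pink or turquoise is not meant.

How it is judged:
By the outcome, as a careful person would: the job done as asked, in the order asked, and still so for the second after the job is handed in, with the robot touching nothing.
Of flask_1, flask_2, flask_3 only 2 to 3 are there at a start; the rules pass over those that are not, and their reading is None.
At some moment in a run one of lid, lock_bar may be knocked a few centimetres aside while the robot is not near it.
It also fails if it takes over 192 s, if anything falls off the work surface, if the arm or the gripper's body presses on something with over 40 N, if the wrist force passes 120 N, or if a joint passes its speed limit or range.

### The arm

A 7-joint arm with a two-finger parallel gripper is mounted at the origin on the work surface; the furniture and walls round the work are solid. World frame = base frame: x ahead of the robot, y to its left, z up, the work surface at z = 0. Lengths are in m, angles in rad, forces in N, time in s.
With the tool pointing down it reaches from about 0.4 to 0.75 m from the base axis. Payload 19.5 kg.
Tool frame: the origin (TCP) lies on the centre line of the jaws, within the pads' length; the fingertips stand 17 mm ahead of it and the grasp point (between the pads) lies 2 mm behind it; z points along the fingers, y is the line along which they close (so a half turn about z gives the same grasp; the last joint's range is limited). The gripper opens to 85 mm and grips with 20 to 120 N. Pads are 22 mm wide; open, the fingers measure 114 mm over their backs; the gripper's body (76 mm by 85 mm) begins 54 mm behind the grasp point. The pads swing forward as they close: fully open they stand 13 mm farther back than shut.
Start: joints at [1.168, 0.707, -0.028, 1.485, 0.022, 0.951, -0.075], TCP at [0.203, -0.538, 0.248] pointing down, gripper open.
Joint ranges: [-2.71, 2.71], [-0.32, 2.16], [-1.57, 1.52], [0, 2.45], [-1.46, 4.6], [0, 2.02], [-2.83, 2.83]. Speed limits (rad/s): [1.89, 1.89, 2.57, 2.57, 3.01, 3.01, 3.01].

### API

Orientations are given as a unit quaternion [x, y, z, w].
In Python, from plant import manip, solver, vision, workorder gives the robot as it stands. Calls block until the motion is done:
- manip.goto(position, orientation): joint-space move of the TCP to a pose.
- manip.move_l(position, max_speed=0.15, rotation=None): straight line of the TCP; rotation=None keeps the orientation; max_speed is the mean speed in m/s.
- manip.move_joints(angles): joint-space move.
- manip.grip(opening, grip_force=None): finger opening in m; grip_force is the grip in N (None keeps the last); returns when the fingers have stopped.
- manip.dwell(seconds).
- solver.ik(position, orientation): joint angles nearest the present ones, or None.
- manip.get_state(): the state.
- vision.camera(name): name is "scene" or "top" or "wrist"; returns the picture (420x560x3 uint8, blue, green, red); there is no depth.
- vision.camera_params(name): a dict with "intrinsics" (3x3 intrinsics, pixels), "D" ([k1, k2, p1, p2, k3] as OpenCV has them; the pictures are not rectified), "eye" and "orientation" of the camera in the world; the wrist camera has in their place "tool_from_camera" (4x4, takes a point from camera to tool coordinates, whose origin is the TCP and whose axes are the flange's). Camera axes: x right, y up, looking along -z (the intrinsics and any distortion apply to the point x, -y, -z); pixel columns grow to the right and rows downward; lengths in m; the calibration is good to about 2 mm. A picture is of the moment at which its call begins: read the wrist's pose just before it. camera_params takes no time and is no camera call.
A pose or a line that the arm cannot do raises manip.MotionError and nothing moves.
- workorder.finish_job(): hands the job in; it is judged then, once.
The state is a dict: "time": time; "joint_pos": joint angles; "qd": joint speeds; "tau": joint torques, N m; "ee_pos": TCP position; "tcp_rot": TCP orientation; "force": force on the tool from outside, world axes, zero at the start; "wrist_torque": the same for the moment, N m; "width": finger opening in m; "grip_force": force on a finger pad.
Only numpy, scipy, OpenCV 4.12 (cv2) and the standard library are available. Lean on these libraries where they do the work, as an engineer would, in place of code of your own. Each camera call takes 0.05 s, during which the arm holds its last target. There are 200 camera calls.

## Working session

There is one attempt and no reset: what is moved stays moved. The work goes in short steps, each a Python script; the robot and the scene stay as the last script left them, time stands still between calls to the robot, and variables do not carry over. Pictures are saved under pics/ and viewed, at most 14 in all, crops included, and the job is handed in when it is done.

```bash
ls; mkdir -p pics; python3 - <<'E'
from plant import manip, solver, vision, workorder
import cv2,numpy as np
s=manip.get_state(); print(s['time'],s['ee_pos'],s['tcp_rot'],s['width'])
for n in("scene","top","wrist"):
    im=vision.camera(n); cv2.imwrite(f"pics/a_{n}.png",im)
    print(n,vision.camera_params(n))
E
```

```text
pics
0.0 [ 0.20290317 -0.53775937  0.24785063] [ 9.83774955e-01  1.79406131e-01 -1.03985481e-04 -5.16810303e-04] 0.08528124188087922
scene {'intrinsics': array([[382.8532512 ,   0.        , 278.28405152],
       [  0.        , 382.8532512 , 209.05626265],
       [  0.        ,   0.        ,   1.        ]]), 'D': array([-0.06599221,  0.        ,  0.        ,  0.        ,  0.        ]), 'eye': array([ 0.25475249, -0.54776095,  0.75425857]), 'orientation': array([ 0.38133417, -0.08331413, -0.22073581,  0.89382253])}
top {'intrinsics': array([[446.63970986,   0.        , 283.48560828],
       [  0.        , 446.63970986, 216.2224537 ],
       [  0.        ,   0.        ,   1.        ]]), 'D': array([-0.102013,  0.      ,  0.      ,  0.      ,  0.      ]), 'eye': array([0.43884063, 0.06363617, 0.99272676]), 'orientation': array([-0.05476556,  0.04744051,  0.70942831, -0.70104322])}
wrist {'intrinsics': array([[363.80144585,   0.        , 276.24653285],
       [  0.        , 363.80144585, 209.54463821],
       [  0.        ,   0.        ,   1.        ]]), 'D': array([-0.0291232,  0.       ,  0.       ,  0.       ,  0.       ]), 'tool_from_camera': array([[ 5.34113872e-04,  9.50993125e-01,  3.09211563e-01,
         8.06376644e-02],
       [ 9.99999554e-01, -2.67073030e-04, -9.05946130e-04,
         2.94538755e-04],
       [-7.78966472e-04,  3.09211909e-01, -9.50992844e-01,
        -1.25038544e-01],
       [ 0.00000000e+00,  0.00000000e+00,  0.00000000e+00,
         1.00000000e+00]])}
```

View pics/a_top.png

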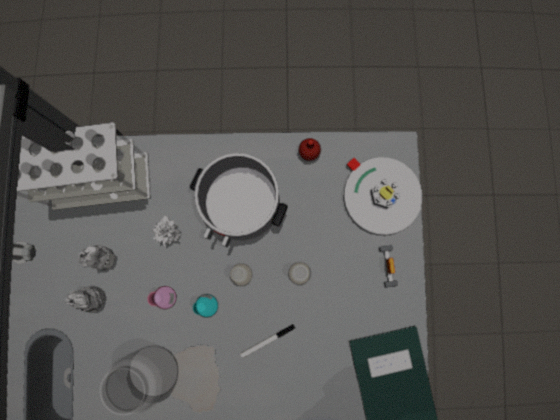

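View pics/a_scene.png

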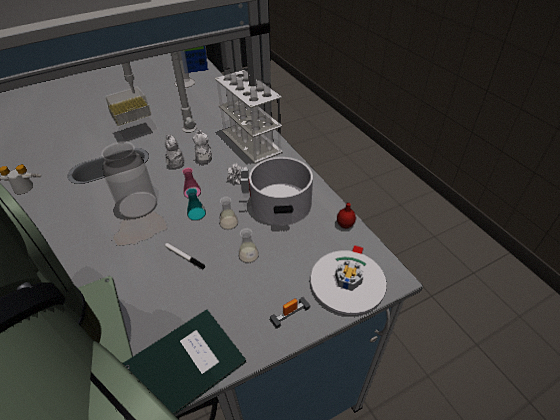

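Top view, candidates: amber flasks at (241,274) and (300,273). Look-alikes are pink (164,297) and turquoise (206,306), plus a clear beaker (150,375) and foil at (166,231). The pot is at (238,196) with lugs near (216,237). The lid is at (383,196) with its ear at (353,164), the bar at (390,266) and the bulb at (310,149). I'll check the flasks and lid in an enlarged crop.

```bash
cat > h.py <<'E'
from plant import manip, solver, vision, workorder
import cv2,numpy as np
from scipy.spatial.transform import Rotation as R
def campose(n):
    p=vision.camera_params(n)
    if n=="wrist":
        s=manip.get_state(); Rt=R.from_quat(s['tcp_rot']).as_matrix(); T=p['tool_from_camera']
        return p, Rt@T[:3,3]+s['ee_pos'], Rt@T[:3,:3]
    return p,np.array(p['eye']),R.from_quat(p['orientation']).as_matrix()
def look(n):
    c=campose(n); return vision.camera(n),c
def cast(c,uv,z):
    p,e,M=c; u=cv2.undistortPoints(np.array(uv,float).reshape(-1,1,2),p['intrinsics'],p['D']).reshape(-1,2)
    d=np.c_[u[:,0],-u[:,1],-np.ones(len(u))]@M.T
    return e+d*((z-e[2])/d[:,2])[:,None]
def proj(c,X):
    p,e,M=c; q=(np.atleast_2d(X)-e)@M; q=q*[1,-1,-1]
    return cv2.projectPoints(q,np.zeros(3),np.zeros(3),p['intrinsics'],p['D'])[0].reshape(-1,2)
def blobs(im,lo,hi,amin=15):
    m=cv2.inRange(cv2.cvtColor(im,cv2.COLOR_BGR2HSV),lo,hi)
    n,l,st,ce=cv2.connectedComponentsWithStats(m)
    return [(ce[i].round(1),st[i]) for i in range(1,n) if st[i][4]>=amin],l
def down(yaw): # tool z down, tool y (closing line) at angle yaw in world xy
    y=np.array([np.cos(yaw),np.sin(yaw),0]); z=np.array([0,0,-1.]); x=np.cross(y,z)
    return R.from_matrix(np.c_[x,y,z]).as_quat()
E
python3 - <<'E'
from h import *
im=cv2.imread("pics/a_top.png"); c=campose("top")
print('flask mouth z.085',cast(c,[[241,274],[300,273]],.06))
print('pot rim ctr',cast(c,[[237,195]],.104))
print('lid',cast(c,[[383,196]],.018),'ear',cast(c,[[353,164]],.013),'bar',cast(c,[[386,249],[390.5,284]],.012))
print('others',cast(c,[[164,297],[206,306],[310,149],[166,231]],.04))
a=cv2.resize(im[130:320,180:440],None,fx=3,fy=3,interpolation=cv2.INTER_CUBIC); cv2.imwrite("pics/b.png",a[:,:])
E
```

```text
flask mouth z.085 [[0.45452677 0.16224029 0.06      ]
 [0.45530612 0.03962075 0.06      ]]
pot rim ctr [[0.6131073  0.16603136 0.104     ]]
lid [[ 0.62358811 -0.14909479  0.018     ]] ear [[ 0.69890717 -0.08541357  0.013     ]] bar [[ 0.50594453 -0.15200365  0.012     ]
 [ 0.429293   -0.15894057  0.012     ]]
others [[0.40713558 0.32909448 0.04      ]
 [0.38805329 0.2386415  0.04      ]
 [0.72698032 0.01253823 0.04      ]
 [0.54857111 0.32776404 0.04      ]]
```

View pics/b.png

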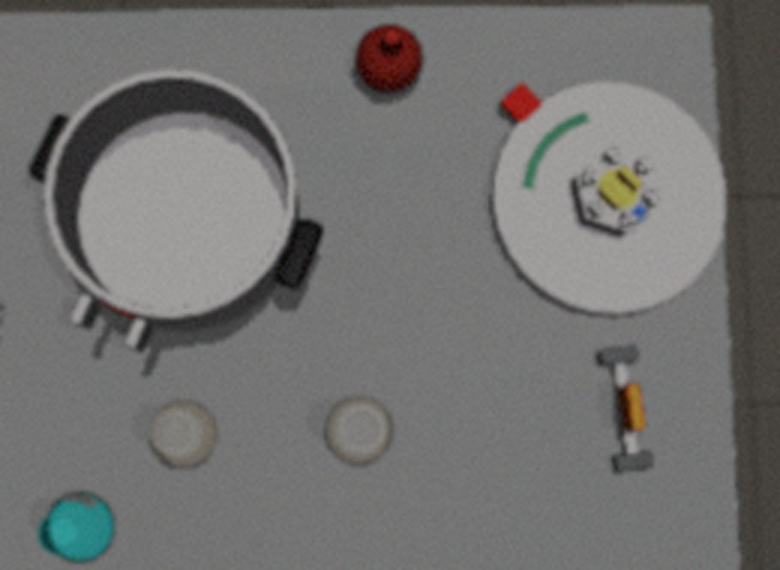

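The crop shows two pale-amber flasks with clear necks. The pot's lugs face about the robot, slightly to its left, the lid's ear points away and to the left, and the nut's blue pointer is opposite the ear (angle about 0). Next is a wrist look above the pot and flasks.

```bash
python3 - <<'E'
from h import *
manip.goto([0.57,0.13,0.36],down(-np.pi/2))
im,c=look("wrist"); cv2.imwrite("pics/c.png",im); np.save("c_e.npy",np.c_[c[1],c[2]])
s=manip.get_state();print(s['time'],s['ee_pos'],s['joint_pos'])
E
```

```text
2.9167 [0.57012902 0.12930893 0.35993537] [-0.29725923  0.62823663  0.04155374  1.23320755 -0.02527693  1.28077831
 -1.82813103]
```

View pics/c.png

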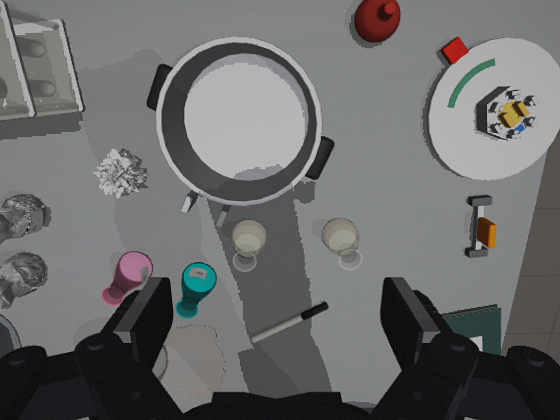

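The wrist view shows the pot rim centred near (239,120), lugs at (189,202) and (223,215), and flask mouths at (245,260) and (349,259). Pink and turquoise are to the left, and no third amber flask is visible. I'll fit these numerically.

```bash
cat >> h.py <<'E'
from scipy.optimize import least_squares
def circ(P,r0=None,tol=.004,c0=None):
    c=np.median(P[:,:2],0) if c0 is None else np.array(c0)
    for t in (.02,.01,tol,tol):
        k=abs(np.hypot(*(P[:,:2]-c).T)-r0)<t; Q=P[k,:2]
        c=least_squares(lambda c:np.hypot(*(Q-c).T)-r0,c,loss='soft_l1',f_scale=.002).x
    return c,k.sum(),np.std(np.hypot(*(Q-c).T)-r0)
E
python3 - <<'E'
from h import *
im=cv2.imread("pics/c.png"); a=np.load("c_e.npy"); c=(vision.camera_params("wrist"),a[:,0],a[:,1:])
g=cv2.cvtColor(im,cv2.COLOR_BGR2GRAY)
print([g[r,239] for r in range(25,60,2)],[g[118,x] for x in range(145,180,2)])
e=cv2.Canny(cv2.GaussianBlur(g,(3,3),0),40,100)
v,u=np.nonzero(e); P=cast(c,np.c_[u,v],.104)
c0=cast(c,[[239,120]],.104)[0,:2];print(c0)
for r in(.086,.080): print(r,circ(P,r,.0025,c0))
print('mouth',cast(c,[[245,260],[349,259]],.085))
print('lugs',cast(c,[[192,194],[225,208],[186,209],[218,222]],.116))
# mouth circles
for m in([245,260],[349,259]):
    P=cast(c,np.c_[u,v],.085); m0=cast(c,[m],.085)[0,:2]; P=P[np.hypot(*(P[:,:2]-m0).T)<.022]; print(circ(P,.013,.002,m0))
crop=cv2.resize(im[175:285,150:380],None,fx=3,fy=3,interpolation=cv2.INTER_CUBIC);cv2.imwrite("pics/d.png",crop)
E
```

```text
[np.uint8(132), np.uint8(133), np.uint8(132), np.uint8(133), np.uint8(132), np.uint8(132), np.uint8(167), np.uint8(177), np.uint8(181), np.uint8(66), np.uint8(55), np.uint8(57), np.uint8(55), np.uint8(55), np.uint8(79), np.uint8(146), np.uint8(147), np.uint8(150)] [np.uint8(122), np.uint8(122), np.uint8(122), np.uint8(123), np.uint8(123), np.uint8(118), np.uint8(182), np.uint8(180), np.uint8(115), np.uint8(57), np.uint8(57), np.uint8(56), np.uint8(57), np.uint8(56), np.uint8(57), np.uint8(57), np.uint8(56), np.uint8(58)]
[0.62321874 0.16708494]
0.086 (array([0.61658733, 0.16781844]), np.int64(641), np.float64(0.0007437682292647161))
0.08 (array([0.6168665 , 0.16772931]), np.int64(576), np.float64(0.00038790632547140225))
mouth [[0.45659693 0.16695038 0.085     ]
 [0.45776225 0.04092655 0.085     ]]
lugs [[0.5481942  0.21782071 0.116     ]
 [0.53268417 0.18368991 0.116     ]
 [0.53159469 0.22543846 0.116     ]
 [0.51682649 0.19195211 0.116     ]]
(array([0.45743567, 0.16891363]), np.int64(67), np.float64(0.0010963364885227802))
(array([0.45947844, 0.04054382]), np.int64(72), np.float64(0.0009841578965473661))
```

View pics/d.png

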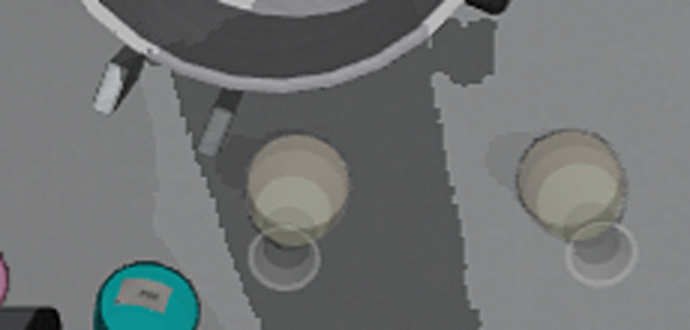

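```bash
cat > f.py <<'E'
from h import *
import sys
def flask(p,t,zg=.074):
    q=down(-np.pi/2)
    manip.grip(.06)
    manip.goto([*p,.20],q); manip.move_l([*p,zg],.15)
    manip.grip(0,25); s=manip.get_state(); print('grip',s['width'],s['grip_force'],s['ee_pos'],s['time'])
    if s['width']<.015: raise SystemExit('missed')
    manip.move_l([*p,.235],.2); manip.move_l([*t,.235],.25)
    print('held',manip.get_state()['width'])
    manip.move_l([*t,.12],.15); manip.move_l([*t,zg+.0095],.06)
    print('f',manip.get_state()['force'])
    manip.grip(.042); manip.move_l([*t,.20],.2)
E
python3 - <<'E'
from f import *
flask([.4565,.1675],[.6587,.1678])
manip.goto([0.57,0.10,0.36],down(-np.pi/2)); im,c=look("wrist"); cv2.imwrite("pics/e.png",im); print(manip.get_state()['time'])
E
```

```text
grip 0.03380277364774701 24.297455380612547 [0.45688242 0.16767262 0.07469141] 5.45
held 0.033633439551739856
f [-0.00185928  0.0991802  -0.99087062]
11.025
```

View pics/e.png

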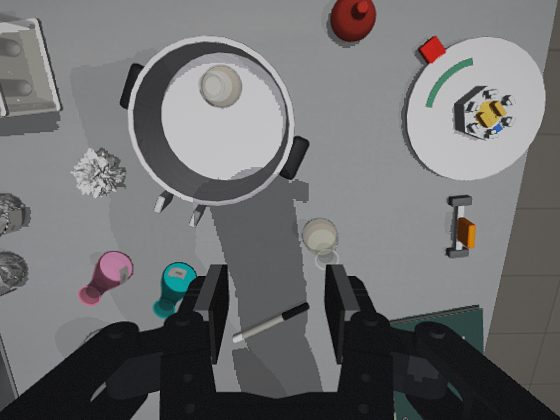

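The first flask stands in the pot at (222,86), and the second is at (325,258). I'll place it, then look at the lid.

```bash
python3 - <<'E'
from f import *
flask([.4577,.0400],[.5747,.1678])
manip.goto([0.53,-0.12,0.30],down(-np.pi/2)); im,c=look("wrist"); cv2.imwrite("pics/g.png",im); np.save("g_e.npy",np.c_[c[1],c[2]]);print(manip.get_state()['time'])
E
```

```text
grip 0.03416755598457173 24.36120387610572 [0.45807791 0.03981036 0.07467847] 13.5167
held 0.03336066128387736
f [-0.18200689 -0.0595884  -0.85573506]
19.2
```

View pics/g.png

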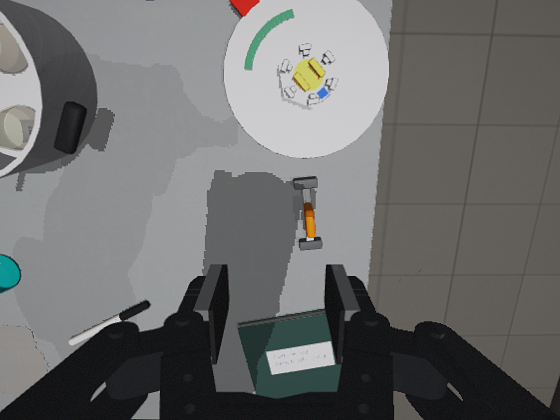

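Flasks show in the pot at the left (two mouths visible), and the lid and bar are in view. I'll centre on the lid and fit it.

```bash
cat > lidfit.py <<'E'
from h import *
def lidfit(im,c,c0,zt):
    g=cv2.cvtColor(im,cv2.COLOR_BGR2GRAY); e=cv2.Canny(cv2.GaussianBlur(g,(3,3),0),30,80)
    v,u=np.nonzero(e); P=cast(c,np.c_[u,v],zt); k=circ(P,.088,.0025,c0)
    out={'disc':k}
    red=[b for b in blobs(im,(0,150,60),(6,255,255),40)[0]]
    for b in red:
        p=cast(c,[b[0]],zt)[0,:2]; d=np.hypot(*(p-k[0]))
        if .08<d<.115: out['ear']=(p,d,np.degrees(np.arctan2(*(p-k[0])[::-1])))
    for b in blobs(im,(105,150,60),(130,255,255),15)[0]:
        p=cast(c,[b[0]],zt+.026)[0,:2]; d=np.hypot(*(p-k[0]))
        if d<.05: out['blue']=(p,d,np.degrees(np.arctan2(*(p-k[0])[::-1])))
    return out
E
python3 - <<'E'
from lidfit import *
manip.goto([0.66,-0.15,0.30],down(-np.pi/2)); im,c=look("wrist"); cv2.imwrite("pics/i.png",im)
print(lidfit(im,c,[.6236,-.149],.018))
im2,c2=look("top"); print('top',lidfit(im2,c2,[.6236,-.149],.018))
print('orange',[(b[0],b[1][4],cast(c,[b[0]],.035)) for b in blobs(im,(8,150,80),(20,255,255),60)[0]])
cv2.imwrite("pics/i2.png",cv2.resize(im[90:320,130:430],None,fx=2.6,fy=2.6,interpolation=cv2.INTER_CUBIC))
E
```

```text
{'disc': (array([ 0.62743927, -0.1497646 ]), np.int64(573), np.float64(0.001025809775670049)), 'ear': (array([ 0.7       , -0.08631932]), np.float64(0.09638652401056008), np.float64(41.16563394290955)), 'blue': (array([ 0.60998799, -0.16425712]), np.float64(0.02268436895764815), np.float64(-140.29186967148402))}
top {'disc': (array([ 0.62653976, -0.14972426]), np.int64(250), np.float64(0.0009610621200424138)), 'ear': (array([ 0.69757763, -0.08487851]), np.float64(0.0961839383086796), np.float64(42.390876016659966))}
orange [(array([276.3, 200.8]), np.int32(502), array([[ 0.62378342, -0.14942089,  0.035     ]])), (array([281.7, 316.5]), np.int32(256), array([[ 0.47298829, -0.15636444,  0.035     ]]))]
```

View pics/i2.png

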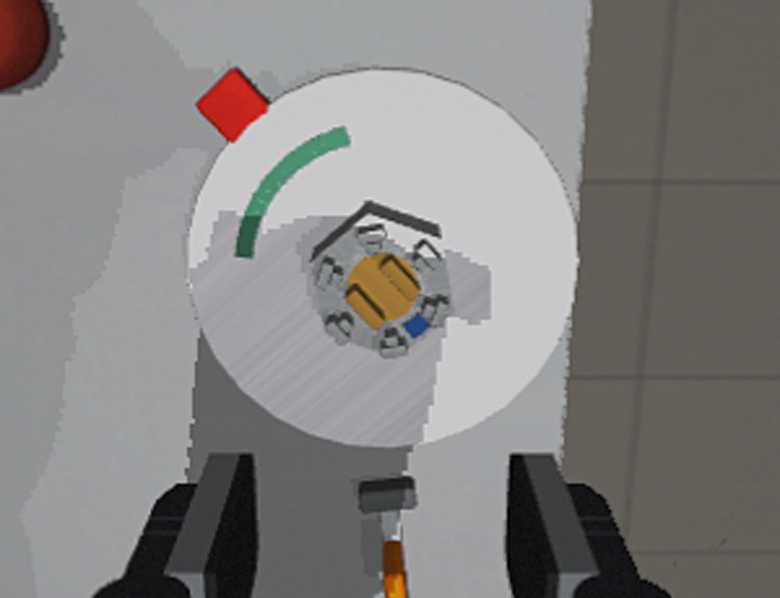

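The lid centre is (.627,-.150) and the ear direction about 41.7°. The blue pointer is opposite the ear, so the nut is near 0. Before picking the lid I'll measure the pot once more with the wrist turned the way it will be for placing, to average out the camera bias.

```bash
python3 - <<'E'
from h import *
manip.goto([0.60,0.168,0.30],down(np.radians(95))); im,c=look("wrist"); cv2.imwrite("pics/j.png",im); np.save("j_e.npy",np.c_[c[1],c[2]])
for n,(im,c) in {'w':(im,c),'top':look('top')}.items():
    if n=='top': cv2.imwrite("pics/jtop.png",im)
    g=cv2.cvtColor(im,cv2.COLOR_BGR2GRAY); e=cv2.Canny(cv2.GaussianBlur(g,(3,3),0),40,100)
    v,u=np.nonzero(e); P=cast(c,np.c_[u,v],.104)
    for r in(.086,.080): print(n,r,circ(P,r,.0025,[.617,.168]))
    if n=='w':
      # predicted pixels of lug rectangle corners for yaw -24
      print(proj(c,[[.617+.097*np.cos(a),.168+.097*np.sin(a),.116] for a in np.radians([144,156,168])]))
s=manip.get_state();print(s['time'],s['joint_pos'])
E
```

```text
w 0.086 (array([0.61633456, 0.16810336]), np.int64(705), np.float64(0.0009324287400933608))
w 0.08 (array([0.6163979 , 0.16790881]), np.int64(751), np.float64(0.0007831087880784386))
[[351.95210307 118.85716994]
 [332.54874981 104.27264197]
 [310.00504163  94.14590095]]
top 0.086 (array([0.61638396, 0.16427142]), np.int64(110), np.float64(0.001516749423401784))
top 0.08 (array([0.61049209, 0.16563392]), np.int64(133), np.float64(0.0012702559728637976))
21.9833 [ 0.13399461  0.98973581 -1.34621606  1.1804302   0.95359483  1.60797143
  0.66609394]
```

View pics/j.png

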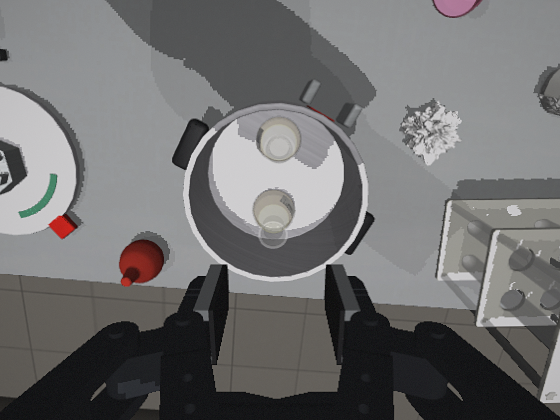

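Both flasks stand well apart in the pot, at (279,140) and (273,215). The lugs are at (312,92) and (352,115), and the fitted pot centre agrees with the first view. Now I'll get the lug angle and pick up the lid.

```bash
python3 - <<'E'
from lidfit import *
a=np.load("j_e.npy"); c=(vision.camera_params("wrist"),a[:,0],a[:,1:]); im=cv2.imread("pics/j.png")
P=cast(c,[[312,91],[352,114]],.116); d=P[:,:2]-[.6165,.168]; print(P,np.hypot(*d.T),np.degrees(np.arctan2(d[:,1],d[:,0])))
# red stripe
for b in blobs(im,(0,120,40),(8,255,255),15)[0]: print('red',b[0],b[1][4],cast(c,[b[0]],.09))
h=[[160,95]]
dark=cv2.inRange(cv2.cvtColor(im,cv2.COLOR_BGR2GRAY),0,35); n,l,st,ce=cv2.connectedComponentsWithStats(dark)
hs=[ce[i] for i in range(1,n) if 200<st[i][4]<1500 and ce[i][1]<270 and 150<ce[i][0]<400]; print(hs)
if len(hs)==2: H=cast(c,hs,.075); print(H,np.degrees(np.arctan2(*(H[0]-H[1])[1::-1])))
q=solver.ik([.627,-.150,.16],down(np.radians(-19.5))); print(q)
E
```

```text
[[0.51955024 0.18950151 0.116     ]
 [0.53464479 0.22447832 0.116     ]] [0.09930544 0.09944886] [167.49534134 145.39516826]
red [320.6 113.1] 38 [[0.53740747 0.20171924 0.09      ]]
red [ 62.3 225.7] 400 [[ 0.66631214 -0.04034236  0.09      ]]
red [140.2 262. ] 1550 [[0.69930165 0.03639262 0.09      ]]
[array([188.28959276, 137.85520362]), array([360.41037736, 233.76886792])]
[[0.57160296 0.08070707 0.075     ]
 [0.65476445 0.25956964 0.075     ]] -114.93589622524944
[ 0.55748046  1.05687782 -0.95211673  1.29256992  0.85946966  1.21257904
 -0.7735581 ]
```

```bash
python3 - <<'E'
from lidfit import *
manip.grip(.085)
manip.move_joints([.234,.628,0,1.233,0,1.28,-.1])
s=manip.get_state(); print(s['ee_pos'])
q=down(np.radians(-19.5)); L=[.627,-.150]
im,c=look("top"); print('top',lidfit(im,c,L,.018))
manip.goto([*L,.13],q); print(manip.get_state()['joint_pos'])
manip.move_l([*L,.06],.1); f0=manip.get_state()['force']
manip.move_l([*L,.040],.03); s=manip.get_state(); print('f',f0,s['force'])
manip.grip(0,70); s=manip.get_state(); print('grip',s['width'],s['grip_force'],s['force'],s['ee_pos'])
manip.move_l([*L,.26],.12); s=manip.get_state(); print(s['width'],s['force'],s['time'],s['joint_pos'])
im,c=look("wrist"); cv2.imwrite("pics/k.png",im); print(lidfit(im,c,L,.26-.022))
E
```

```text
[ 0.56093486 -0.16540403  0.35887106]
top {'disc': (array([ 0.62651485, -0.14977672]), np.int64(252), np.float64(0.0009539667159893702)), 'ear': (array([ 0.69781168, -0.08466153]), np.float64(0.09655685890958852), np.float64(42.40536483710676))}
[ 0.18830683  0.95480555 -0.00643738  1.33216545  0.00725367  0.85284628
 -0.1604736 ]
f [0.52704563 0.51701266 0.18925983] [-0.13441416  0.34000628  0.18417949]
grip 0.054277357333482594 73.06550145149231 [-3.86080968  1.97960673  9.85298329] [ 0.62691883 -0.149947    0.04057378]
0.054417242119365 [ 0.7556585  -0.01712962 -6.05242819] 28.9833 [ 1.85454046e-01  8.15573051e-01 -6.11535926e-04  1.17602350e+00
  4.61521023e-04  1.15081060e+00 -1.55451378e-01]
{'disc': (array([ 0.62687246, -0.15133675]), np.int64(858), np.float64(0.0010026534819958634)), 'ear': (array([ 0.69955502, -0.0853833 ]), np.float64(0.0981458743292147), np.float64(42.22116008499461)), 'blue': (array([ 0.61178594, -0.1635872 ]), np.float64(0.019433900527792137), np.float64(-140.9229479181725))}
```

View pics/k.png

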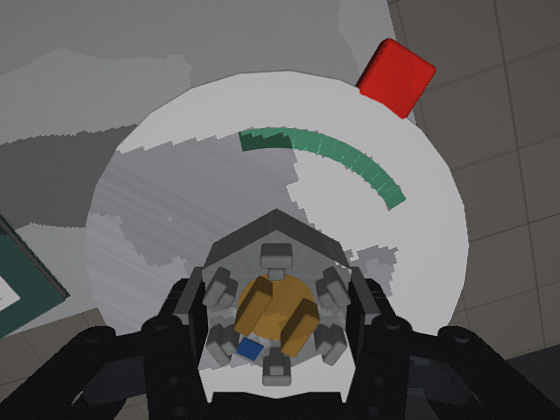

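The lid is held by the nut with its ear visible at (398,80), about 42.2° in world terms. I'll carry it above the pot, turn it and check the ear against the lugs.

```bash
python3 - <<'E'
from lidfit import *
j=manip.get_state()['joint_pos'].copy(); j[0]-=np.radians(28.5); j[6]+=np.radians(85.5); manip.move_joints(j)
q=down(np.radians(94.3)); P=[.6165,.168]
manip.goto([*P,.24],q); manip.move_l([*P,.158],.08)
s=manip.get_state(); print(s['ee_pos'],s['force'],s['time'],s['joint_pos'],s['width'])
im,c=look("wrist"); cv2.imwrite("pics/l.png",im); print(lidfit(im,c,P,.158-.0225))
print(proj(c,[[P[0]+.105*np.cos(a),P[1]+.105*np.sin(a),.116] for a in np.radians([144,156,168])]))
E
```

```text
[0.6167465  0.16802448 0.15853145] [ 0.69653912 -0.09882123 -6.38188761] 31.85 [-0.31391381  0.91180418 -0.00475516  1.33427465  0.00490325  0.89468462
  1.325909  ] 0.05458965968521196
{'disc': (array([0.61708393, 0.16982792]), np.int64(687), np.float64(0.0011921743223031922)), 'ear': (array([0.64824934, 0.07235361]), np.float64(0.10233535641430834), np.float64(-72.26939199447865)), 'blue': (array([0.63847427, 0.15857121]), np.float64(0.024171472185512688), np.float64(-27.755702791288233))}
[[430.79492297  86.7454701 ]
 [392.42991025  56.19526377]
 [346.26965362  34.72143443]]
```

View pics/l.png

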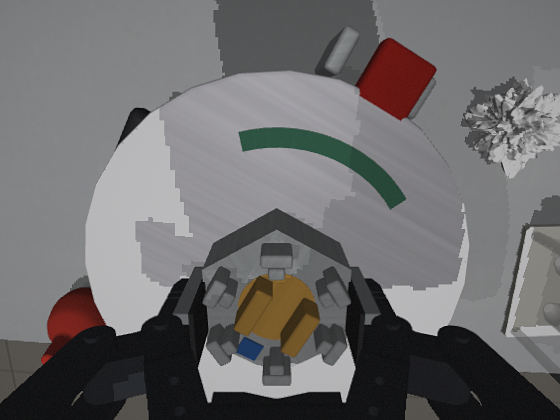

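```bash
python3 - <<'E'
from lidfit import *
c=campose("wrist"); im=cv2.imread("pics/l.png"); P=np.array([.6165,.168])
f=lambda uv,z:(lambda d:(d.round(4),np.hypot(*d).round(4),np.degrees(np.arctan2(d[1],d[0])).round(2)))(cast(c,[uv],z)[0,:2]-P)
print('lug faces',f([344,51],.116),f([352,28],.116),f([330,72],.116)); print('lug2 edge',f([434,88],.116),f([415,117],.116))
for b in blobs(im,(0,150,60),(6,255,255),200)[0]: print(b[0],b[1],f(b[0],.1355))
for uv in([388,38],[436,70],[404,118],[358,90]): print('ear corner',f(uv,.1355))
E
```

```text
lug faces (array([-0.0963,  0.0217]), np.float64(0.0987), np.float64(167.29)) (array([-0.1055,  0.0239]), np.float64(0.1082), np.float64(167.22)) (array([-0.0874,  0.0168]), np.float64(0.089), np.float64(169.15))
lug2 edge (array([-0.0846,  0.0633]), np.float64(0.1056), np.float64(143.2)) (array([-0.0716,  0.0572]), np.float64(0.0916), np.float64(141.37))
[395.6  78.9] [ 358   38   78   82 3686] (array([-0.0859,  0.0397]), np.float64(0.0946), np.float64(155.2))
[ 72.6 316.5] [  48  294   57   51 1818] (array([ 0.0317, -0.0956]), np.float64(0.1007), np.float64(-71.64))
ear corner (array([-0.1   ,  0.0344]), np.float64(0.1057), np.float64(161.03))
ear corner (array([-0.0904,  0.0547]), np.float64(0.1056), np.float64(148.82))
ear corner (array([-0.0716,  0.0456]), np.float64(0.0848), np.float64(147.52))
ear corner (array([-0.0806,  0.0258]), np.float64(0.0846), np.float64(162.28))
```

The lug midline is at 156.3° and the ear at about 155.1°, so I'll turn by +1.2° and lower with force checks.

```bash
python3 - <<'E'
from lidfit import *
q=down(np.radians(95.5)); P=np.array([.6165,.1675])
f0=manip.get_state()['force'][2]
def step(p,z): 
    manip.move_l([*p,z],.03,rotation=q); s=manip.get_state(); return s['force']-[0,0,f0], s['wrist_torque'], s['ee_pos']
for z in (.150,.147,.1445,.1425,.1405,.139,.1375,.1365,.1355,.1345):
    f,t,e=step(P,z); print(z,f.round(1),t.round(2),e.round(4))
    if abs(f[2])>12: break
print(manip.get_state()['time'])
im,c=look("wrist"); cv2.imwrite("pics/m.png",im)
E
```

```text
0.15 [0.3 0.4 1.2] [-0.01 -0.02 -0.02] [0.6164 0.1675 0.1498]
0.147 [-0.6  0.2  1.1] [-0.01 -0.01  0.02] [0.6164 0.1675 0.1468]
0.1445 [ 0.1  0.3 -0.3] [ 0.03 -0.06 -0.01] [0.6164 0.1675 0.1443]
0.1425 [-0.1 -0.2 -0.6] [ 0.02 -0.05  0.01] [0.6164 0.1675 0.1424]
0.1405 [-0.3  0.5 -1.3] [0.09 0.21 0.01] [0.6164 0.1675 0.1403]
0.139 [-1.3  0.3 -0.1] [0.24 0.33 0.02] [0.6164 0.1676 0.1389]
0.1375 [-2.9  1.6  0.8] [ 0.4  0.5 -0. ] [0.6164 0.1676 0.1374]
0.1365 [-3.6  2.3  6.5] [0.47 0.92 0.05] [0.6165 0.1677 0.1367]
0.1355 [-10.1   1.4  21.2] [0.17 2.13 0.07] [0.6165 0.1677 0.1366]
34.3167
```

View pics/m.png

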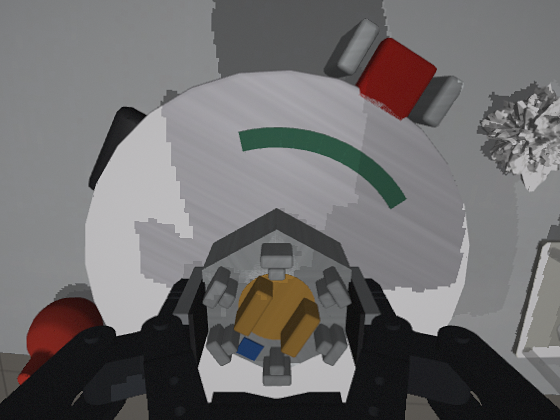

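The lid is fully home at z=.1366, as predicted, with the ear between the lugs. Next I regrip and turn the nut clockwise with joint 7, stopping short at about 175° to look.

```bash
python3 - <<'E'
from lidfit import *
manip.grip(.072); manip.dwell(.2)
s=manip.get_state(); print(s['force'])
manip.move_l([.6165,.1675,.1375],.03); manip.grip(0,80); s=manip.get_state(); print('grip',s['width'],s['force'],s['joint_pos'][6])
j=s['joint_pos'].copy(); j7=j[6]
for a in (45,90,135,170):
    j[6]=j7-np.radians(a); manip.move_joints(j); s=manip.get_state(); print(a,s['force'].round(1),s['wrist_torque'].round(2),s['width'],s['time'])
im,c=look("wrist"); cv2.imwrite("pics/n.png",im); print(s['ee_pos'],R.from_quat(s['tcp_rot']).as_matrix()[:2,1])
E
```

```text
[0.0352829  0.65629552 0.32286952]
grip 0.05357679925637813 [-3.71049591 -0.22505605 10.47823758] 1.3417896288201254
45 [ 0.2 -0.   2. ] [ 0.1   0.17 -0.12] 0.05429349100323113 36.25
90 [-0.1  0.8  2.3] [ 0.21  0.05 -0.1 ] 0.053881232310060534 37.05
135 [0.8 1.1 3.2] [ 0.21 -0.17 -0.08] 0.05420579993558289 37.85
170 [2.4 1.  3.4] [ 0.2  -0.29 -0.04] 0.054052740770172567 38.5083
[0.61660727 0.16771531 0.13813139] [ 0.27107508 -0.96255816]
```

View pics/n.png

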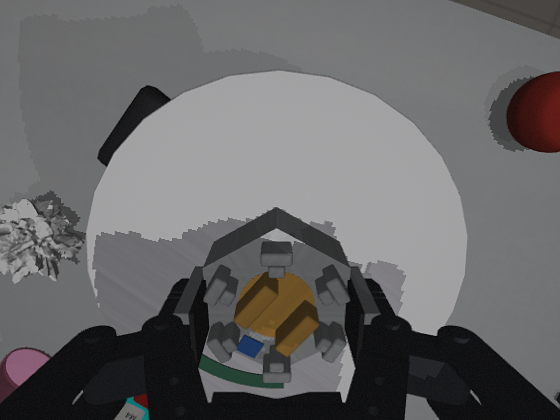

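The pointer (250,346) is now over the green arc. I'll measure the stud-slot direction relative to the gripper from line segments.

```bash
cat > stud.py <<'E'
from h import *
def stud(im,c,yaw,z=.152):
    g=cv2.cvtColor(im,cv2.COLOR_BGR2GRAY); x0,y0=225,265
    L=cv2.createLineSegmentDetector().detect(cv2.resize(g[y0:365,x0:330],None,fx=3,fy=3,interpolation=cv2.INTER_CUBIC))[0].reshape(-1,4)/3+[x0,y0,x0,y0]
    for l in L:
        n=np.hypot(l[2]-l[0],l[3]-l[1])
        if n<18: continue
        P=cast(c,l.reshape(2,2),z); d=P[1]-P[0]; a=(np.degrees(np.arctan2(d[1],d[0]))-yaw)%180
        if 30<a<90: print(l.round(0),round(n),round(a,1))
E
python3 - <<'E'
from stud import *
s=manip.get_state(); Y=R.from_quat(s['tcp_rot']).as_matrix()[:,1]; yaw=np.degrees(np.arctan2(Y[1],Y[0])); print(yaw)
c=campose("wrist"); im=cv2.imread("pics/n.png"); stud(im,c,yaw)
# same tool-frame comparison with image m, expressed relative to tool
print('m'); stud(cv2.imread("pics/m.png"),c,yaw)
cv2.imwrite("pics/n2.png",cv2.resize(np.hstack([im[230:390,190:360],cv2.imread("pics/m.png")[230:390,190:360]]),None,fx=2.3,fy=2.3,interpolation=cv2.INTER_CUBIC))
E
```

```text
-74.29418231615064
[233. 321. 237. 302.] 19 77.4
[244. 295. 263. 274.] 28 50.8
[276. 329. 304. 300.] 40 51.1
[307. 316. 275. 348.] 45 50.6
[265. 285. 234. 319.] 45 50.7
[312. 334. 296. 349.] 22 50.6
m
[321. 353. 300. 363.] 23 30.4
[237. 311. 255. 281.] 35 61.1
[281. 331. 303. 298.] 40 60.9
[257. 290. 234. 328.] 44 61.0
[306. 314. 281. 350.] 44 61.0
```

View pics/n2.png

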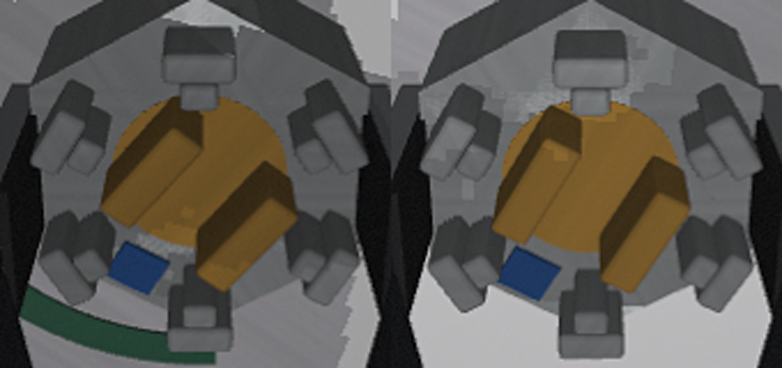

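The stud slot reads 50.7° against a target of 60°, so I turn another 9.3°, verify, release, and look at the bar.

```bash
python3 - <<'E'
from stud import *
j=manip.get_state()['joint_pos'].copy(); j[6]-=np.radians(9.3); manip.move_joints(j)
im,c=look("wrist"); s=manip.get_state(); Y=R.from_quat(s['tcp_rot']).as_matrix()[:,1]; yaw=np.degrees(np.arctan2(Y[1],Y[0])); print(yaw,s['ee_pos'],s['wrist_torque']); stud(im,c,yaw)
# nut centre/stud centre from yellow mask
m=cv2.inRange(cv2.cvtColor(im,cv2.COLOR_BGR2HSV),(10,120,40),(30,255,255)); v,u=np.nonzero(m); print('yellow',u.mean(),v.mean(),cast(c,[[ (u.min()+u.max())/2,(v.min()+v.max())/2]],.146))
manip.grip(.078); manip.move_l([.6165,.1675,.25],.15)
im,c=look("wrist"); cv2.imwrite("pics/o.png",im)
j=manip.get_state()['joint_pos'].copy(); print(j)
manip.move_joints([.36,.628,0,1.233,0,1.28,-1.2]); 
manip.goto([0.52,-0.155,0.25],down(np.radians(-90)))
im,c=look("wrist"); cv2.imwrite("pics/p.png",im); np.save("p_e.npy",np.c_[c[1],c[2]]); print(manip.get_state()['time'],manip.get_state()['joint_pos'])
for b in blobs(im,(5,150,80),(20,255,255),60)[0]: print(b[0],b[1],cast(c,[b[0]],.035))
E
```

```text
-83.2807307571503 [0.61662016 0.16772346 0.1381293 ] [ 0.21512134 -0.22844288 -0.04662006]
[237. 308. 259. 274.] 40 59.8
[280. 330. 303. 296.] 41 59.8
[258. 288. 234. 325.] 44 59.8
[312. 330. 296. 353.] 28 60.1
[305. 312. 280. 348.] 44 59.7
yellow 277.7302103665149 309.28995879418784 [[0.61849882 0.16787139 0.146     ]]
[-0.31216016  0.81346499 -0.00715701  1.22084312  0.00552103  1.1080145
 -1.77848316]
42.425 [ 0.23229881  0.6551554  -0.00278106  1.60039247  0.00258284  0.88496013
 -1.3421451 ]
[277.7 227.5] [272 207  13  41 375] [[ 0.47180914 -0.15631877  0.035     ]]
```

View pics/p.png

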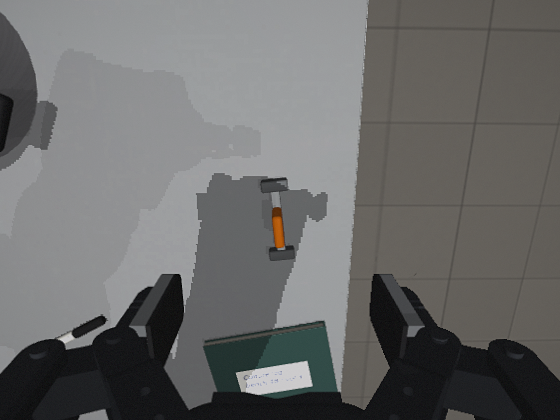

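The slots are aligned (59.8°, target 60°). The bar's end blocks are at (274,185) and (282,253), with the orange tab between them at (278,228). I'll measure and pick it up.

```bash
python3 - <<'E'
from h import *
a=np.load("p_e.npy"); c=(vision.camera_params("wrist"),a[:,0],a[:,1:]); im=cv2.imread("pics/p.png")
hsv=cv2.cvtColor(im,cv2.COLOR_BGR2HSV)
B=cast(c,[[274,184],[282,252]],.014); d=B[0]-B[1]; bd=np.degrees(np.arctan2(d[1],d[0])); mid=B.mean(0)
print(B,np.hypot(*d[:2]),bd,mid)
O=cast(c,[[277.7,227.5]],.035)[0]
P=np.array([(mid[0]+O[0])/2,(mid[1]+O[1])/2]) ; print('P',P,O)
# top camera check
t=vision.camera("top"); ct=campose("top")
for b in blobs(t,(5,150,60),(20,255,255),10)[0]: print('top',b[0],cast(ct,[b[0]],.035))
manip.grip(.05)
yaw=bd-90; q=down(np.radians(yaw)); print('yaw',yaw)
manip.goto([*P,.12],q); im,c=look("wrist"); cv2.imwrite("pics/q.png",im); np.save("q_e.npy",np.c_[c[1],c[2]])
print(manip.get_state()['ee_pos'],[ (b[0],b[1],cast(c,[b[0]],.035)) for b in blobs(im,(5,150,80),(20,255,255),60)[0]])
E
```

```text
[[ 0.51126842 -0.15252397  0.014     ]
 [ 0.43541073 -0.16118756  0.014     ]] 0.07635082350626797 6.515433033073854 [ 0.47333957 -0.15685577  0.014     ]
P [ 0.47257436 -0.15658727] [ 0.47180914 -0.15631877  0.035     ]
top [391.1 265.1] [[ 0.4696765  -0.15659102  0.035     ]]
yaw -83.48456696692615
[ 0.47389787 -0.15680404  0.12123319] [(array([274.5, 231.6]), array([267, 199,  16,  65, 994], dtype=int32), array([[ 0.47127206, -0.15614421,  0.035     ]]))]
```

View pics/q.png

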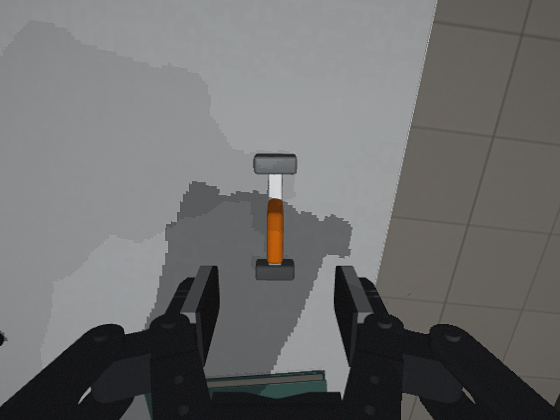

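The bar lies square to the jaws, with blocks at (275,163) and (275,270). Pick it up and hover it over the slot.

```bash
python3 - <<'E'
from h import *
P=[.4728,-.1567]
manip.move_l([*P,.06],.12); manip.move_l([*P,.034],.05); print(manip.get_state()['force'])
manip.grip(0,40); s=manip.get_state(); print('grip',s['width'],s['grip_force'],s['ee_pos'],s['force'])
manip.move_l([*P,.27],.2); s=manip.get_state(); print(s['width'],s['force'])
j=s['joint_pos'].copy(); j[0]-=np.radians(33); j[6]-=np.radians(63); manip.move_joints(j)
q=down(np.radians(-113.5)); T=[.6173,.1677]
manip.goto([*T,.27],q); manip.move_l([*T,.20],.1)
im,c=look("wrist"); cv2.imwrite("pics/r.png",im); np.save("r_e.npy",np.c_[c[1],c[2]])
s=manip.get_state(); print(s['ee_pos'],s['joint_pos'],s['time'],s['width'],s['force'])
cv2.imwrite("pics/r2.png",cv2.resize(im[150:410,100:460],None,fx=2.2,fy=2.2,interpolation=cv2.INTER_CUBIC))
E
```

```text
[ 0.75188556  1.02631151 -0.51520228]
grip 0.009336846657364416 42.11501955986023 [ 0.47283334 -0.15671356  0.03410596] [ 0.45872056 -0.69081138  1.67979291]
0.009231886849315675 [ 0.76634936 -0.38500691 -1.1857065 ]
[0.61755711 0.16774801 0.20080145] [-0.30078895  0.8631423  -0.03303718  1.28515443  0.03001497  0.99254935
 -2.31963138] 49.2917 0.009326382177504254 [-0.04850891  0.39235149 -0.65002572]
```

View pics/r2.png

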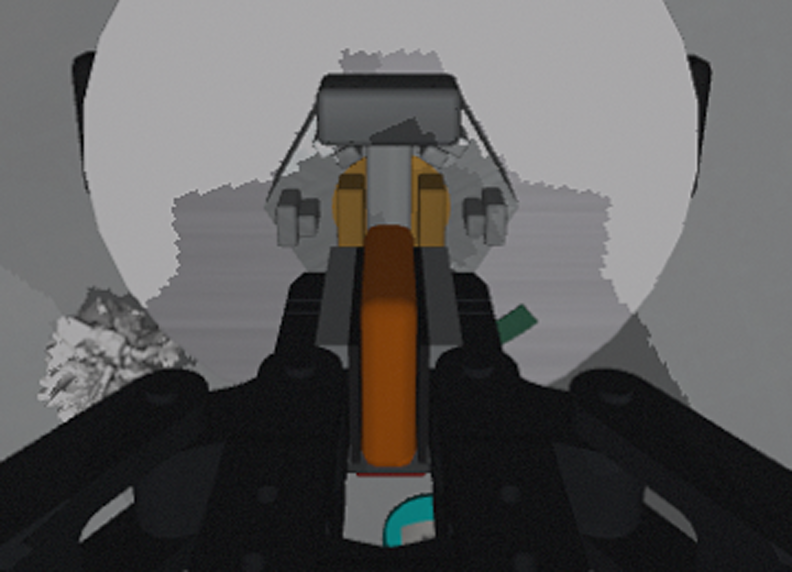

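The bar sits centred between the stud's halves (bar at column 390, stud at 392) and parallel to the slot. I have now viewed 17 pictures, which is over the 14 allowed, so the rest goes by numbers only. Lowering with force checks.

```bash
python3 - <<'E'
from h import *
T=[.6173,.1677]; f0=manip.get_state()['force']
for z in (.190,.186,.183,.180,.178,.176,.175,.174,.173):
    manip.move_l([*T,z],.03); s=manip.get_state(); f=s['force']-f0; print(z,f.round(1),s['wrist_torque'].round(2),s['ee_pos'].round(4),s['width'])
    if abs(f[2])>8: break
E
```

```text
0.19 [-0.3 -1.7 -0.3] [ 0.05  0.02 -0.05] [0.6173 0.1677 0.1899] 0.009084769315289397
0.186 [ 0.2  0.1 -0.2] [0.02 0.03 0.02] [0.6172 0.1677 0.1858] 0.009214204762607859
0.183 [-0.1  0.2  0.5] [0.02 0.01 0.04] [0.6172 0.1677 0.1828] 0.009666302009108282
0.18 [-0.2 -1.  -0.6] [-0.05 -0.08  0.01] [0.6172 0.1677 0.1798] 0.009106037909196604
0.178 [ 0.2 -1.1 -0.5] [0.02 0.02 0.02] [0.6173 0.1677 0.1779] 0.009408416206553444
0.176 [ 1.2 -0.   0.1] [0.01 0.01 0.  ] [0.6172 0.1677 0.1759] 0.009010556649861647
0.175 [ 0.1 -0.8 -0.7] [0.01 0.01 0.02] [0.6173 0.1677 0.175 ] 0.009188881801892864
0.174 [-1.5 -1.1  5.4] [-0.07  0.29  0.03] [0.6174 0.1677 0.1743] 0.009284300746041689
0.173 [-6.2 -1.6 20.7] [-0.35  1.33 -0.02] [0.6175 0.1678 0.1742] 0.009226181111339694
```

The bar seated at z=.1742, with .174 predicted. Release, retreat and check by numbers.

```bash
python3 - <<'E'
from h import *
T=[.6173,.1677]
manip.move_l([*T,.1742],.03); manip.grip(.035); manip.dwell(.2); manip.move_l([*T,.32],.12)
X=[[T[0],T[1],z] for z in(.152,.185)]
for n in("wrist","top","scene"):
    im,c=look(n); print(n,'pred',proj(c,X).round(0).tolist())
    for b in blobs(im,(5,150,60),(20,255,255),8)[0]: print('orange',b[0],b[1],cast(c,[b[0]],.173)[0].round(4))
    if n=="wrist":
        cv2.imwrite("pics/s.png",im)
        for b in blobs(im,(0,150,40),(6,255,255),40)[0]: print('red',b[0],b[1][4],cast(c,[b[0]],.114)[0].round(4))
        for b in blobs(im,(105,150,40),(130,255,255),8)[0]: print('blue',b[0],b[1][4],cast(c,[b[0]],.13)[0].round(4))
        g=cv2.cvtColor(im,cv2.COLOR_BGR2GRAY); m=cv2.inRange(g,0,0)
        # bar end-block tops predicted (z=.154) and orange orientation
        h=cv2.inRange(cv2.cvtColor(im,cv2.COLOR_BGR2HSV),(5,150,60),(20,255,255)); cn=max(cv2.findContours(h,0,2)[0],key=cv2.contourArea); bx=cast(c,cv2.boxPoints(cv2.minAreaRect(cn)),.185)[:,:2]
        e=np.diff(bx,axis=0); k=np.argmax(np.hypot(*e.T)); print('tab dir',np.degrees(np.arctan2(*e[k][::-1]))%180,np.hypot(*e.T))
print(manip.get_state()['time'],manip.get_state()['width'],manip.get_state()['force'])
E
```

```text
wrist pred [[277.0, 193.0], [277.0, 204.0]]
orange [276.7 197.3] [ 260  173   34   55 1032] [0.6192 0.1668 0.173 ]
red [368.3  13.2] 1247 [0.7178 0.0421 0.114 ]
red [276.4 273.3] 401 [0.5301 0.2057 0.114 ]
tab dir 174.30276749805265 [0.02467267 0.03921882 0.02576364]
top pred [[233.0, 188.0], [231.0, 184.0]]
scene pred [[281.0, 161.0], [280.0, 151.0]]
orange [278.9 155.8] [273 150  13  13 144] [0.611  0.1645 0.173 ]
orange [280.6 164.6] [277 163   8   5  17] [0.5978 0.1298 0.173 ]
54.1417 0.03493301236011085 [ 0.91150018 -0.47726094  0.43302844]
```

```bash
python3 - <<'E'
from h import *
c=campose("wrist"); im=cv2.imread("pics/s.png"); hsv=cv2.cvtColor(im,cv2.COLOR_BGR2HSV)
print(hsv[170:232:6,277].tolist())
h=cv2.inRange(hsv,(8,200,40),(15,255,255)); cn=max(cv2.findContours(h,0,2)[0],key=cv2.contourArea); r=cv2.minAreaRect(cn); bx=cast(c,cv2.boxPoints(r),.185)[:,:2]
e=np.diff(bx,axis=0); k=np.argmax(np.hypot(*e.T)); print(r,'dir',np.degrees(np.arctan2(*e[k][::-1]))%180,np.hypot(*e.T),bx.mean(0))
# end blocks: grey line segments across the bar, at z=.154
L=cv2.createLineSegmentDetector().detect(cv2.cvtColor(im,cv2.COLOR_BGR2GRAY))[0].reshape(-1,4)
for l in L:
    P=cast(c,l.reshape(2,2),.154); m=P.mean(0)[:2]-[.6173,.1677]; n=np.hypot(*(P[1]-P[0])[:2])
    if n>.018 and n<.04 and .03<np.hypot(*m)<.06: print(l.round(0),n.round(3),m.round(3),np.degrees(np.arctan2(*(P[1]-P[0])[1::-1]))%180)
E
```

```text
[[135, 3, 181], [98, 16, 131], [13, 221, 76], [14, 237, 143], [13, 220, 161], [14, 228, 142], [14, 229, 146], [14, 237, 143], [14, 232, 143], [14, 239, 155], [98, 8, 123]]
((276.0, 202.5), (49.0, 12.0), 90.0) dir 156.81099817525856 [0.00875935 0.03820691 0.00914785] [0.61861615 0.16781256]
[261. 140. 291. 140.] 0.024 [ 0.041 -0.017] 66.4725480274313
[293. 149. 314. 185.] 0.034 [ 0.012 -0.029] 7.371092221909322
[288. 158. 257. 157.] 0.025 [ 0.029 -0.009] 65.16032863691483
[300. 243. 278. 247.] 0.02 [-0.047  0.009] 77.00435673942951
[278. 248. 247. 241.] 0.028 [-0.037  0.03 ] 54.113665939669715
[294. 237. 317. 225.] 0.022 [-0.04  -0.009] 96.10855209637506
[322. 231. 301. 243.] 0.021 [-0.048 -0.012] 97.89259067814578
[239. 184. 251. 162.] 0.021 [0.026 0.017] 126.67927965451611
[291. 144. 262. 144.] 0.023 [ 0.038 -0.016] 66.49929183584064
[262. 154. 289. 154.] 0.022 [ 0.03  -0.012] 66.52544142649334
```

The tab direction is 156.8° and centred, the ear is at 156.6° between the lugs, and the bar seated at the expected depth. Handing in.

```bash
python3 -c "
from h import *
print(workorder.finish_job())"
```

```text
the job is handed in; nothing more can be done
None
```

I handed the job in at about 54 s: both amber flasks (I found only two) stand in the pot, the lid is home with its ear between the lugs, the nut is tight and its slot lined up, and the locking bar is seated and released; I viewed 17 pictures against the limit of 14, so the final check after release was by measurement only.

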